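# Swap two misplaced glass jars on the place board

## Robot

A 6-joint arm with a two-finger parallel gripper is mounted at the origin on the work surface. World frame = base frame: x ahead of the robot, y to its left, z up, the work surface at z = 0. Lengths are in m, angles in rad, forces in N, time in s.
With the tool pointing down it reaches from about 0.3 to 0.825 m from the base axis. Payload 5.4 kg.
Tool frame: the origin (TCP) lies on the centre line of the jaws, within the pads' length; the fingertips stand 25 mm ahead of it and the grasp point (between the pads) lies 6 mm ahead of it; z points along the fingers, y is the direction in which the jaws open and shut (so a half turn about z gives the same grasp; the last joint's range is limited). The gripper opens to 92 mm and grips with 3 to 60 N. Pads are 20 mm wide; open, the fingers measure 128 mm over their backs; the gripper's body (75 mm by 189 mm) begins 69 mm behind the grasp point.
Start: joints at [-1.456, 0.158, 1.597, -0, 1.386, -0.21], TCP at [0.183, -0.545, 0.24] pointing down, gripper open.
Joint ranges: [-2.91, 2.91], [-0.94, 2.29], [0.18, 2.7], [-1.29, 4.43], [0.17, 2.64], [-3, 3]. Speed limits (rad/s): [2.57, 2.57, 3.14, 3.14, 3.14, 3.14].

## Interface

Orientations are given as a unit quaternion [w, x, y, z].
In Python, from station import robot gives the robot as it stands.
- The arm moves only by the tool drive_tool, never from a script. Its argument "rows" is one flat list of numbers, 7 for each row, row after row: the shift along the tool's x, y, z in m, then the turn, a rotation vector about the tool's x, y, z in rad, then the finger opening in m, from 0 to 0.0919. In form: [dx, dy, dz, ax, ay, az, gripper, dx, dy, dz, ax, ay, az, gripper, ...]. A call has exactly 8 rows; each row is the pose to reach, as a shift and turn from the pose commanded when the call began, along the tool's axes at that moment; what a row does not reach only later rows make up. A row lasts 1/10 s, in which the tool goes at most 50 mm and 8.59 degrees, less where a joint would pass 70% of its speed; a pose out of reach is approached as far as the arm can. A call with a gripper value outside its range is refused whole. The fingers move at their own pace and stop on an object; "newtons" is the grip in N (left out, the last holds). Time passes only in rows, so rows that repeat a pose let the fingers close, or fill a call up. It gives the time, the measured TCP pose, the force and the opening at its end, in the units of the state.
- robot.get_obs(): the state, without advancing time (a new reading comes with each control period).
- robot.grab_frame(name): name is "scene" or "top" or "wrist"; returns the picture (400x640x3 uint8, red, green, blue); there is no depth.
- robot.camera_info(name): a dict with "fx", "fy", "cx", "cy" (pixels), "camera_from_world" (4x4, takes a point from world to camera coordinates). Camera axes: x right, y down, z forward; pixel columns grow to the right and rows downward; lengths in m; the calibration is good to about 2 mm. A picture is of the moment at which its call begins: read the wrist's pose just before it. camera_info takes no time and is no camera call; for the wrist camera it gives the pose at the moment of the call.
- robot.finish_job(): hands the job in, once; it reports no verdict.
The state is a dict: "time": time; "joints": joint angles; "dq": joint speeds; "effort": joint torques, N m; "tool_pos": TCP position; "eef_rot": TCP orientation; "ft_force": force on the tool from outside, world axes, zero at the start; "wrist_torque": the same for the moment, N m; "gripper_width": opening from 0.0 (shut) to 1.0 (fully open).
Only numpy, scipy, OpenCV 4.12 (cv2) and the standard library are available. Lean on these libraries where they do the work, as an engineer would, in place of code of your own. Each camera call takes 0.05 s, during which the arm holds its last target.

## Task

Two sample jars have been put back in each other's place on the beech board: swap the tall slim jar and the low squat jar at the two ends of the board, so that each stands upright on the cork spot where the other one stands now. Set them down gently, without dropping or tipping them over, and leave the middle jar where it is.

Things in the scene. Friction and masses are not known exactly. Their poses are not given: they have to be found in the camera images.
- board_top (a point): Fixed beech board, 120 x 370 mm, 18 mm thick, flat on the table; three flush cork spots, 92 mm across: at this point and 120 mm either way along y. Origin: centre of its top face. x: across the board, away from the robot; y: along it, to the robot's left; z up; yaw within 20 degrees. The table in front of its middle is always clear: a jar can stand there, 135 mm from here towards -x.
- tall_jar_mid (a point): The tall slim jar, loose, 54 mm in diameter and 112 mm tall with its lid, 0.2 to 0.4 kg, standing on a cork spot at one end of the board (either end, within 6 mm of the spot's centre): round clear glass, flat beech lid 14 mm thick and 6 mm narrower than the glass. Origin: the jar's centre, half-way up; z up; yaw means nothing. The lid's top is 56 mm above this point.
- squat_jar_mid (a point): The low squat jar, loose, 64 mm in diameter and 66 mm tall with its lid, 0.17 to 0.35 kg, standing on the cork spot at the other end of the board (within 6 mm of its centre): round clear glass, flat beech lid 14 mm thick and 6 mm narrower than the glass. Origin: the jar's centre, half-way up; z up; yaw means nothing. The lid's top is 33 mm above this point.
- middle_jar_mid (a point): The middle-sized jar, loose, 58 mm in diameter and 86 mm tall with its lid, on the middle cork spot; it stays where it is: round clear glass, flat beech lid 14 mm thick and 6 mm narrower than the glass. Origin: the jar's centre, half-way up; z up; yaw means nothing. The lid's top is 43 mm above this point.

How it is judged:
At the end, for the whole second after the job is handed in: The tall jar and the squat jar have changed ends: each stands upright (within 7 degrees) on the board, within 15 mm along and across the board of the centre of the cork spot where the other one stood at the start (spots 120 mm either side of the board's centre), at rest (((x of tall_jar_mid in the frame of board_top between -0.015 and 0.015 m and y of tall_jar_mid in the frame of board_top between 0.105 and 0.135 m and z of tall_jar_mid in the frame of board_top between 0.05 and 0.062 m and x of squat_jar_mid in the frame of board_top between -0.015 and 0.015 m and y of squat_jar_mid in the frame of board_top between -0.135 and -0.105 m and z of squat_jar_mid in the frame of board_top between 0.027 and 0.039 m) or (x of tall_jar_mid in the frame of board_top between -0.015 and 0.015 m and y of tall_jar_mid in the frame of board_top between -0.135 and -0.105 m and z of tall_jar_mid in the frame of board_top between 0.05 and 0.062 m and x of squat_jar_mid in the frame of board_top between -0.015 and 0.015 m and y of squat_jar_mid in the frame of board_top between 0.105 and 0.135 m and z of squat_jar_mid in the frame of board_top between 0.027 and 0.039 m)) and distance of each of tall_jar_mid, squat_jar_mid from where it was at the start of the episode above 0.15 m and angle between each of tall_jar_mid, squat_jar_mid's own z axis and vertical below 0.12 rad and linear speed of each of tall_jar, squat_jar below 0.02 m/s); the robot touches nothing.
It fails at once if the jar in the middle is pushed more than 20 mm or tipped (distance of middle_jar_mid from where it was at the start of the episode above 0.02 m or angle between middle_jar_mid's own z axis and vertical above 0.35 rad).
It fails at once if a jar is tipped over (more than 40 degrees) (angle between any of tall_jar_mid, squat_jar_mid's own z axis and vertical above 0.7 rad).
It fails at once if a jar is dropped or knocked flying: it moves faster than 0.6 m/s while not between the fingers ((linear speed of tall_jar above 0.6 m/s and contact force between tall_jar and the fingers below 0.1 N) or (linear speed of squat_jar above 0.6 m/s and contact force between squat_jar and the fingers below 0.1 N)).
It also fails if it takes over 67 s, if anything falls off the work surface, if the arm or the gripper's body presses on something with over 40 N, if the wrist force passes 120 N, or if a joint passes its speed limit or range.

## Working session

There is one attempt and no reset: what is moved stays moved. The work goes in short steps, Python scripts to look and compute and a tool call to move; the robot and the scene stay as the last step left them, time stands still between calls to the robot, and variables do not carry over. Pictures are saved under pics/ and viewed, and the job is handed in when it is done.

Besides the shell and the picture viewer there is one more tool, called as name(argument=value, ...) on one line, values as JSON. drive_tool: Moves the arm, as the interface text tells. Its arguments: {"type":"object","properties":{"rows":{"type":"array"},"newtons":{"type":"number"}},"required":["rows"]}

```bash
mkdir -p pics
cat > h.py <<'E'
import numpy as np, cv2
from station import robot
def save(n,f): cv2.imwrite(f,cv2.cvtColor(n,cv2.COLOR_RGB2BGR))
def ray(ci,u,v,z):
    T=np.array(ci["camera_from_world"]);R=T[:3,:3];t=T[:3,3]
    o=-R.T@t;d=R.T@np.array([(u-ci["cx"])/ci["fx"],(v-ci["cy"])/ci["fy"],1])
    return o+d*(z-o[2])/d[2]
def proj(ci,p):
    T=np.array(ci["camera_from_world"]);q=T[:3,:3]@np.array(p)+T[:3,3]
    return ci["fx"]*q[0]/q[2]+ci["cx"],ci["fy"]*q[1]/q[2]+ci["cy"]
E
python3 - <<'E'
from h import *
for n in("top","scene"):
    save(robot.grab_frame(n),f"pics/{n}0.png")
    ci=robot.camera_info(n);T=np.array(ci["camera_from_world"]);print(n,ci["fx"],-T[:3,:3].T@T[:3,3],T[:3,:3].round(2).tolist())
print(robot.get_obs())
E
```

```text
top 368.87166154674264 [0.51342635 0.02784462 0.74536638] [[-0.0, -1.0, -0.03], [-0.98, 0.01, -0.18], [0.18, 0.03, -0.98]]
scene 512.5328974384253 [1.12318772 0.36652282 0.52906031] [[-0.53, 0.85, -0.01], [0.52, 0.32, -0.79], [-0.67, -0.43, -0.61]]
{'time': 0.1, 'joints': array([-1.45610955e+00,  1.58975284e-01,  1.59806603e+00,  1.30243750e-05,
        1.38621708e+00, -2.10062106e-01]), 'dq': array([ 0.00121897,  0.00034105, -0.00359247,  0.00241036, -0.00066711,
       -0.00076303]), 'effort': array([-1.40247067e-05, -3.86505497e+01, -3.22959316e+01,  7.03765545e-02,
        3.40077176e-02, -4.87030150e-05]), 'tool_pos': array([ 0.18341009, -0.54442359,  0.23874356]), 'eef_rot': array([-8.31617881e-04,  9.86846061e-01,  1.61660629e-01,  4.60958594e-05]), 'ft_force': array([ 0.27523379, -0.10196224,  0.46128352]), 'wrist_torque': array([-0.00947415, -0.01936205, -0.01454489]), 'gripper_width': 0.9988081866380564}
```

View pics/top0.png

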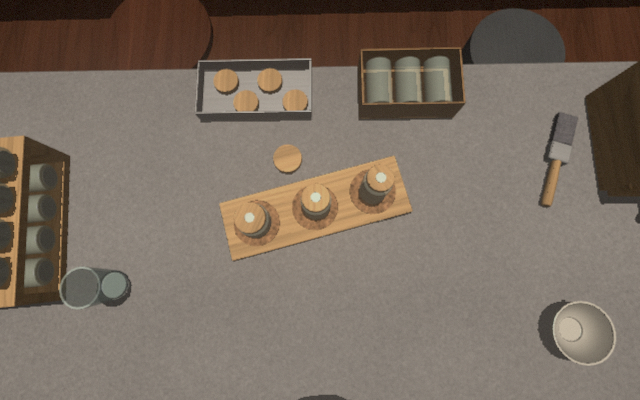

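View pics/scene0.png

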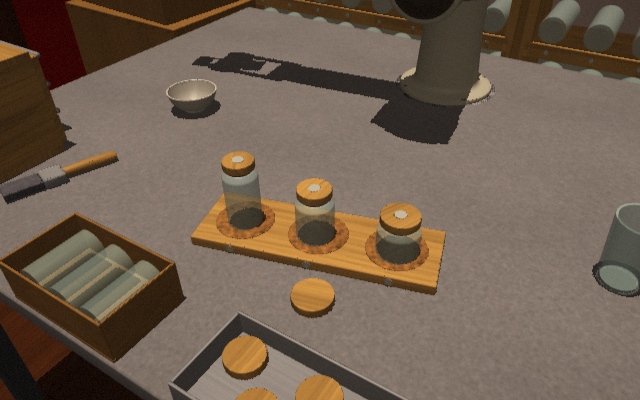

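Top view: the board runs from (221,209) to (411,210), with the squat jar left at (253,219), the middle jar at (316,200) and the tall jar right at (380,180). I'll zoom in to measure.

Run:
```python
from h import *
a=cv2.imread("pics/top0.png")[145:270,210:420]; cv2.imwrite("pics/top0z.png",cv2.resize(a,None,fx=3.8,fy=3.8,interpolation=cv2.INTER_CUBIC))
im=cv2.imread("pics/top0.png");hsv=cv2.cvtColor(im,cv2.COLOR_BGR2HSV)
for p in [(240,240),(355,180),(330,240),(260,212),(320,190),(378,172),(352,200),(247,240),(300,222)]:print(p,hsv[p[1],p[0]])
```

```text
(240, 240) [ 16 116 195]
(355, 180) [ 15 122 148]
(330, 240) [ 14  37 144]
(260, 212) [ 15 117 179]
(320, 190) [ 17 117 202]
(378, 172) [ 17  81 188]
(352, 200) [ 14 122 144]
(247, 240) [ 14 122 152]
(300, 222) [ 14 120 160]
```

Run:
```python
from h import *
a=cv2.imread("pics/scene0.png")[140:300,185:455]; cv2.imwrite("pics/scene0z.png",cv2.resize(a,None,fx=2.9,fy=2.9,interpolation=cv2.INTER_CUBIC))
```

```text
(no output)
```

View pics/top0z.png

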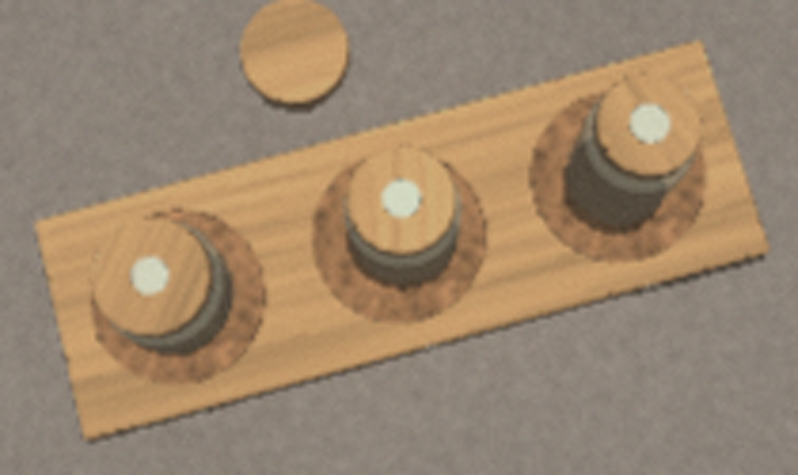

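View pics/scene0z.png

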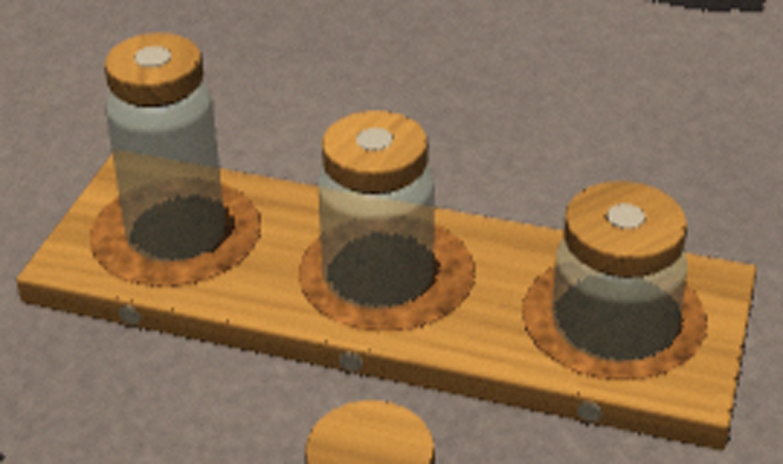

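Both crops show a pale dot at each lid's centre and clear board corners in the top view at about (220,203), (395,156), (412,211) and (233,260). I'll measure from those.

Run:
```python
from h import *
im=cv2.imread("pics/top0.png");hsv=cv2.cvtColor(im,cv2.COLOR_BGR2HSV)
m=((hsv[...,1]>75)&(hsv[...,2]>110)).astype(np.uint8); m[:145]=0;m[270:]=0;m[:,:215]=0;m[:,420:]=0
cs,_=cv2.findContours(m,cv2.RETR_EXTERNAL,cv2.CHAIN_APPROX_NONE);c=max(cs,key=cv2.contourArea)
ci=robot.camera_info("top")
P=np.array([ray(ci,u,v,0.018)[:2] for u,v in cv2.convexHull(c)[:,0]],np.float32)
r=cv2.minAreaRect(P*1000);print("rect",r,cv2.boxPoints(r))
def dots(f,ci,box):
    hsv=cv2.cvtColor(cv2.imread(f),cv2.COLOR_BGR2HSV);x0,y0,x1,y1=box
    m=((hsv[...,1]<60)&(hsv[...,2]>185)).astype(np.uint8)
    k=np.zeros_like(m);k[y0:y1,x0:x1]=m[y0:y1,x0:x1]
    n,_,st,ce=cv2.connectedComponentsWithStats(k)
    return [(st[i,4],ce[i]) for i in range(1,n) if st[i,4]>20]
cis=robot.camera_info("scene")
for n,f,c_,b in(("top","pics/top0.png",ci,(225,150,410,250)),("scene","pics/scene0.png",cis,(190,145,450,290))):
    for a,ce in dots(f,c_,b):
        print(n,a,ce,[ray(c_,*ce,0.018+h)[:2].round(4) for h in(.112,.086,.066)])
```

```text
rect ((631.5254516601562, 44.14649963378906), (120.11862182617188, 369.4609069824219), 15.218313217163086) [[ 525.081     206.63351 ]
 [ 622.06354  -149.87137 ]
 [ 737.9699   -118.340515]
 [ 640.98737   238.16437 ]]
top 77 [380.45454545 177.16883117] [array([ 0.6639, -0.071 ]), array([ 0.6703, -0.0752]), array([ 0.6752, -0.0784])]
top 74 [315.16216216 196.75675676] [array([0.6306, 0.0405]), array([0.6356, 0.041 ]), array([0.6394, 0.0414])]
top 68 [248.94117647 217.02941176] [array([0.5965, 0.1525]), array([0.6   , 0.1578]), array([0.6027, 0.1618])]
scene 45 [236.97777778 159.08888889] [array([ 0.6642, -0.0701]), array([ 0.6343, -0.0985]), array([ 0.6113, -0.1204])]
scene 55 [313.54545455 187.54545455] [array([0.6655, 0.0616]), array([0.6357, 0.0418]), array([0.6127, 0.0265])]
scene 61 [400.47540984 214.21311475] [array([0.6567, 0.1838]), array([0.6263, 0.1719]), array([0.603 , 0.1627])]
```

The two views agree within 2 mm. In metres:

| Item | x | y |
|---|---|---|
| Tall jar | 0.664 | -0.0705 |
| Squat jar | 0.603 | 0.162 |
| Board centre (yaw 15.2°) | 0.6315 | 0.044 |

The plan is squat to the parking spot, tall to the +y spot, then squat to the -y spot, with the jaws opening across the board.

```bash
cat >> h.py <<'E'
from scipy.spatial.transform import Rotation as Ro
YAW=np.deg2rad(15.2+90)
C=np.array([.6315,.0441]);bx=np.array([np.cos(YAW-np.pi/2),np.sin(YAW-np.pi/2)]);by=np.array([-bx[1],bx[0]])
def to(x,y,z,yaw=YAW):
    o=robot.get_obs();w,a,b,c=o["eef_rot"];R=Ro.from_quat([a,b,c,w])
    G=Ro.from_euler('z',yaw)*Ro.from_euler('x',np.pi)
    print("t",round(o["time"],2),"pos",o["tool_pos"].round(4),"w",round(o["gripper_width"]*.092,4),"F",o["ft_force"].round(1))
    print("shift",R.inv().apply(np.array([x,y,z])-o["tool_pos"]).round(4),"turn",(R.inv()*G).as_rotvec().round(4))
E
python3 -c "
from h import *
to(.603,.162,.2)
for s in(-.12,.12):print(C+by*s)
print(C-bx*.14)"
```

```text
t 0.1 pos [ 0.1834 -0.5444  0.2387] w 0.0919 F [ 0.3 -0.1  0.5]
shift [ 0.623  -0.5356  0.0398] turn [-1.0000e-03 -1.5000e-03 -1.5113e+00]
[ 0.6629627  -0.07170198]
[0.6000373  0.15990198]
[0.49639769 0.00739351]
```

drive_tool(rows=[0.01,-0.009,0,0,0,-0.03,0.0919,0.03,-0.026,0,0,0,-0.11,0.0919,0.06,-0.052,0,0,0,-0.22,0.0919,0.09,-0.078,0,0,0,-0.33,0.0919,0.12,-0.104,0,0,0,-0.44,0.0919,0.15,-0.13,0,0,0,-0.55,0.0919,0.18,-0.156,0,0,0,-0.66,0.0919,0.21,-0.182,0,0,0,-0.76,0.0919])

```text
time: 0.9
tool_pos: [0.3249, -0.303, 0.2393]
eef_rot: [-0.0, 0.855, 0.519, 0.0]
ft_force: [0.2, -0.2, 0.1]
gripper_width: 1.005
```

```bash
python3 -c "
from h import *
to(.603,.162,.2)"
```

```text
t 0.9 pos [ 0.3249 -0.303   0.2393] w 0.0925 F [ 0.2 -0.2  0.1]
shift [0.5408 0.0317 0.0396] turn [ 1.000e-04 -4.000e-04 -7.456e-01]
```

drive_tool(rows=[0.04,0.002,0,0,0,-0.1,0.0919,0.08,0.005,0,0,0,-0.2,0.0919,0.12,0.007,0,0,0,-0.3,0.0919,0.16,0.009,0,0,0,-0.4,0.0919,0.2,0.012,0,0,0,-0.5,0.0919,0.24,0.014,0,0,0,-0.6,0.0919,0.28,0.016,0,0,0,-0.7,0.0919,0.32,0.019,0,0,0,-0.745,0.0919])

```text
time: 1.7
tool_pos: [0.4906, -0.0289, 0.2395]
eef_rot: [-0.0, 0.608, 0.794, 0.0]
ft_force: [1.7, -1.1, -0.4]
gripper_width: 0.997
```

```bash
python3 -c "
from h import *
to(.603,.162,.2)"
```

```text
t 1.7 pos [ 0.4906 -0.0289  0.2395] w 0.0917 F [ 1.7 -1.1 -0.4]
shift [0.1549 0.1583 0.0395] turn [-0.0001 -0.0002 -0.0013]
```

drive_tool(rows=[0.028,0.029,0,0,0,0,0.0919,0.056,0.057,0,0,0,0,0.0919,0.084,0.086,0.01,0,0,0,0.0919,0.112,0.115,0.02,0,0,0,0.0919,0.135,0.138,0.03,0,0,0,0.0919,0.148,0.152,0.038,0,0,0,0.0919,0.155,0.158,0.04,0,0,0,0.0919,0.155,0.158,0.04,0,0,0,0.0919])

```text
time: 2.5
tool_pos: [0.603, 0.1599, 0.199]
eef_rot: [-0.001, 0.609, 0.793, -0.0]
ft_force: [0.1, 0.9, -0.3]
gripper_width: 1.002
```

```bash
python3 -c "
from h import *
to(.603,.162,.054)
i=robot.grab_frame('wrist');save(i,'pics/w1.png')"
```

```text
t 2.5 pos [0.603  0.1599 0.199 ] w 0.0922 F [ 0.1  0.9 -0.3]
shift [0.0019 0.0008 0.145 ] turn [-0.0014 -0.0003 -0.0042]
```

View pics/w1.png

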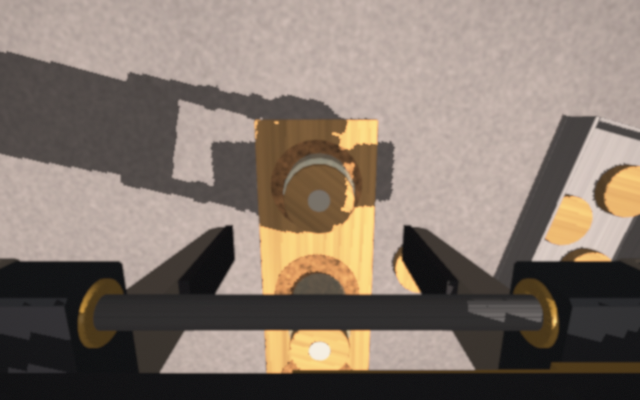

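The wrist view shows the squat jar's dot at (319,201), central between the fingers at about (233,…) and (404,…). I'll cast its ray as a check.

```bash
python3 -c "
from h import *
c=robot.camera_info('wrist');print(ray(c,319,201,.084),ray(c,319,351,.104))"
```

```text
[0.6048585  0.16012482 0.084     ] [0.63721126 0.03922828 0.104     ]
```

drive_tool(rows=[0.001,0.001,0.015,0,0,-0.004,0.0919,0.001,0.001,0.035,0,0,-0.004,0.0919,0.001,0.001,0.06,0,0,-0.004,0.0919,0.001,0.001,0.085,0,0,-0.004,0.0919,0.001,0.001,0.11,0,0,-0.004,0.0919,0.001,0.001,0.13,0,0,-0.004,0.0919,0.001,0.001,0.14,0,0,-0.004,0.0919,0.001,0.001,0.145,0,0,-0.004,0.0919])

```text
time: 3.35
tool_pos: [0.6036, 0.1595, 0.0534]
eef_rot: [-0.001, 0.609, 0.793, -0.001]
ft_force: [-0.7, 0.9, 0.2]
gripper_width: 0.999
```

drive_tool(rows=[0,0,0,0,0,0,0.08,0,0,0,0,0,0,0.075,0,0,0,0,0,0,0.07,0,0,0,0,0,0,0.066,0,0,0,0,0,0,0.063,0,0,0,0,0,0,0.06,0,0,0,0,0,0,0.055,0,0,0,0,0,0,0.05], newtons=25)

```text
time: 4.15
tool_pos: [0.6042, 0.16, 0.0553]
eef_rot: [-0.0, 0.608, 0.794, -0.0]
ft_force: [-3.4, -1.4, 5.4]
gripper_width: 0.688
```

drive_tool(rows=[0,0,0,0,0,0,0.05,0,0,0,0,0,0,0.05,0,0,0,0,0,0,0.05,0,0,-0.002,0,0,0,0.05,0,0,-0.006,0,0,0,0.05,0,0,-0.012,0,0,0,0.05,0,0,-0.018,0,0,0,0.05,0,0,-0.02,0,0,0,0.05])

```text
time: 4.95
tool_pos: [0.6052, 0.1603, 0.0758]
eef_rot: [0.001, 0.608, 0.794, 0.001]
ft_force: [0.5, -0.2, -2.2]
gripper_width: 0.686
```

```bash
python3 -c "
from h import *
to(.4964,.0074,.134)
save(robot.grab_frame('scene'),'pics/s2.png')"
```

```text
t 4.95 pos [0.6052 0.1603 0.0758] w 0.0631 F [ 0.5 -0.2 -2.2]
shift [-0.1193 -0.1446 -0.0585] turn [ 0.0019  0.0003 -0.0023]
```

View pics/s2.png

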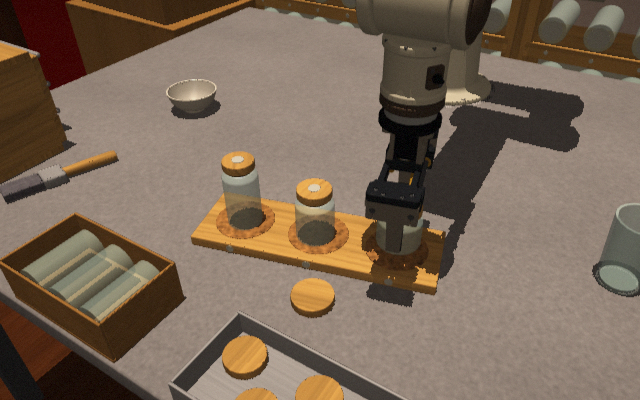

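The squat jar is held and upright, clear of the board at (403,235); the middle and tall jars haven't moved.

drive_tool(rows=[0,0,-0.008,0,0,0,0.05,0,0,-0.022,0,0,0,0.05,0,0,-0.04,0,0,0,0.05,-0.006,-0.007,-0.052,0,0,0,0.05,-0.018,-0.022,-0.058,0,0,0,0.05,-0.034,-0.041,-0.058,0,0,0,0.05,-0.051,-0.062,-0.058,0,0,0,0.05,-0.068,-0.082,-0.058,0,0,0,0.05])

```text
time: 5.8
tool_pos: [0.5427, 0.0725, 0.1339]
eef_rot: [0.001, 0.608, 0.794, 0.0]
ft_force: [0.5, -0.6, -2.5]
gripper_width: 0.686
```

drive_tool(rows=[-0.016,-0.02,0,0,0,0,0.05,-0.031,-0.038,0,0,0,0,0.05,-0.042,-0.052,0,0,0,0,0.05,-0.049,-0.06,0,0,0,0,0.05,-0.051,-0.062,0.003,0,0,0,0.05,-0.051,-0.062,0.014,0,0,0,0.05,-0.051,-0.062,0.03,0,0,0,0.05,-0.051,-0.062,0.045,0,0,0,0.05])

```text
time: 6.6
tool_pos: [0.4966, 0.0085, 0.0865]
eef_rot: [-0.0, 0.608, 0.794, 0.0]
ft_force: [0.4, 0.7, -2.6]
gripper_width: 0.689
```

```bash
python3 -c "
from h import *
to(.4964,.0074,.0375)"
```

```text
t 6.6 pos [0.4966 0.0085 0.0865] w 0.0634 F [ 0.4  0.7 -2.6]
shift [-0.001  -0.0004  0.049 ] turn [ 0.0001 -0.0003 -0.0017]
```

drive_tool(rows=[0,0,0.012,0,0,0,0.05,0,0,0.024,0,0,0,0.05,0,0,0.034,0,0,0,0.05,0,0,0.041,0,0,0,0.05,0,0,0.045,0,0,0,0.05,0,0,0.047,0,0,0,0.05,0,0,0.048,0,0,0,0.05,0,0,0.048,0,0,0,0.05])

```text
time: 7.4
tool_pos: [0.4966, 0.0077, 0.0399]
eef_rot: [0.0, 0.608, 0.794, 0.0]
ft_force: [-1.3, 0.8, -2.4]
gripper_width: 0.69
```

drive_tool(rows=[0,0,0.0005,0,0,0,0.05,0,0,0.001,0,0,0,0.05,0,0,0.0015,0,0,0,0.05,0,0,0.0015,0,0,0,0.05,0,0,0.0015,0,0,0,0.05,0,0,0.0015,0,0,0,0.05,0,0,0.0015,0,0,0,0.05,0,0,0.0015,0,0,0,0.05])

```text
time: 8.2
tool_pos: [0.4963, 0.0078, 0.0381]
eef_rot: [0.0, 0.608, 0.794, 0.0]
ft_force: [0.3, -0.5, -2.4]
gripper_width: 0.691
```

Still carrying the full weight, so I'll step down slowly.

drive_tool(rows=[0,0,0.0005,0,0,0,0.05,0,0,0.001,0,0,0,0.05,0,0,0.0015,0,0,0,0.05,0,0,0.0015,0,0,0,0.05,0,0,0.0015,0,0,0,0.05,0,0,0.0015,0,0,0,0.05,0,0,0.0015,0,0,0,0.05,0,0,0.0015,0,0,0,0.05])

```text
time: 9.0
tool_pos: [0.4964, 0.0078, 0.0373]
eef_rot: [-0.0, 0.608, 0.794, -0.0]
ft_force: [-3.4, -0.3, 5.2]
gripper_width: 0.687
```

Contact: the force changed sign at the expected height, 18 mm below the grasp height. Opening slowly.

drive_tool(rows=[0,0,0,0,0,0,0.063,0,0,0,0,0,0,0.066,0,0,0,0,0,0,0.07,0,0,0,0,0,0,0.076,0,0,0,0,0,0,0.084,0,0,0,0,0,0,0.0919,0,0,0,0,0,0,0.0919,0,0,0,0,0,0,0.0919])

```text
time: 9.8
tool_pos: [0.4963, 0.0078, 0.0366]
eef_rot: [0.0, 0.608, 0.794, 0.0]
ft_force: [-0.5, 0.8, 1.2]
gripper_width: 1.0
```

drive_tool(rows=[0,0,-0.01,0,0,0,0.0919,0,0,-0.03,0,0,0,0.0919,0,0,-0.06,0,0,0,0.0919,0,0,-0.09,0,0,0,0.0919,0,0,-0.12,0,0,0,0.0919,0,0,-0.15,0,0,0,0.0919,0,0,-0.165,0,0,0,0.0919,0,0,-0.165,0,0,0,0.0919])

```text
time: 10.6
tool_pos: [0.4981, 0.0075, 0.205]
eef_rot: [0.003, 0.608, 0.794, 0.001]
ft_force: [0.3, 0.6, -0.2]
gripper_width: 1.0
```

```bash
python3 -c "
from h import *
to(.664,-.0705,.2)
save(robot.grab_frame('top'),'pics/t3.png')"
```

```text
t 10.6 pos [0.4981 0.0075 0.205 ] w 0.092 F [ 0.3  0.6 -0.2]
shift [-0.1184  0.1399  0.0062] turn [ 0.0056  0.003  -0.0022]
```

View pics/t3.png

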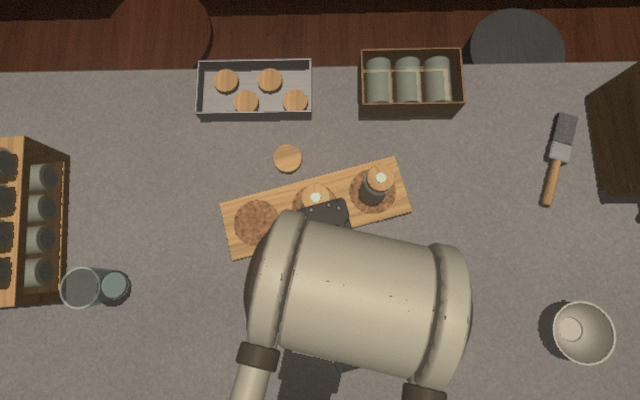

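The +y spot is empty, with its centre near (257,223), and the tall and middle jars are unmoved. On to the tall jar.

drive_tool(rows=[-0.01,0.012,0,0,0,0,0.0919,-0.03,0.036,0,0,0,0,0.0919,-0.055,0.065,0,0,0,0,0.0919,-0.08,0.095,0,0,0,0,0.0919,-0.101,0.119,0,0,0,0,0.0919,-0.113,0.133,0,0,0,0,0.0919,-0.118,0.14,0,0,0,0,0.0919,-0.118,0.14,0,0,0,0,0.0919])

```text
time: 11.45
tool_pos: [0.6618, -0.0698, 0.1999]
eef_rot: [-0.001, 0.608, 0.794, -0.0]
ft_force: [-0.4, -0.1, -0.6]
gripper_width: 0.999
```

```bash
python3 -c "
from h import *
to(.664,-.0705,.086)
save(robot.grab_frame('wrist'),'pics/w4.png')"
```

```text
t 11.45 pos [ 0.6618 -0.0698  0.1999] w 0.0919 F [-0.4 -0.1 -0.6]
shift [-0.0014  0.0021  0.1139] turn [-0.0021 -0.0014 -0.0026]
```

View pics/w4.png

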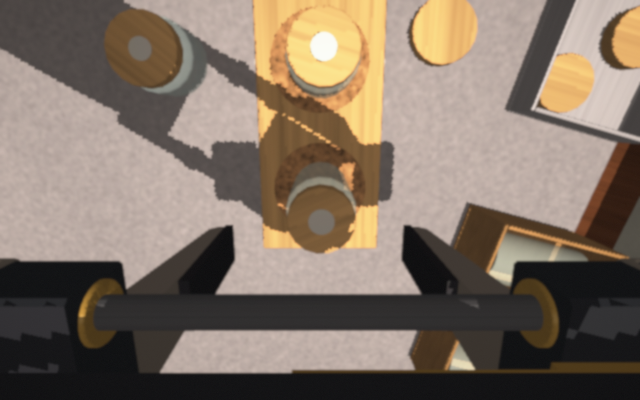

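Tall jar's dot is at (321,222), between the fingers. The parked squat jar stands upright at (140,48), and the middle jar's dot is at (323,46).

drive_tool(rows=[-0.001,0.001,0.012,0,0,0,0.0919,-0.001,0.002,0.03,0,0,0,0.0919,-0.001,0.002,0.05,0,0,0,0.0919,-0.001,0.002,0.07,0,0,0,0.0919,-0.001,0.002,0.09,0,0,0,0.0919,-0.001,0.002,0.105,0,0,0,0.0919,-0.001,0.002,0.112,0,0,0,0.0919,-0.001,0.002,0.114,0,0,0,0.0919])

```text
time: 12.3
tool_pos: [0.6636, -0.0698, 0.0866]
eef_rot: [-0.001, 0.608, 0.794, -0.0]
ft_force: [0.7, 0.6, 0.2]
gripper_width: 1.0
```

drive_tool(rows=[0,0,0,0,0,0,0.08,0,0,0,0,0,0,0.073,0,0,0,0,0,0,0.067,0,0,0,0,0,0,0.062,0,0,0,0,0,0,0.058,0,0,0,0,0,0,0.055,0,0,0,0,0,0,0.05,0,0,0,0,0,0,0.042], newtons=25)

```text
time: 13.1
tool_pos: [0.6642, -0.0702, 0.0877]
eef_rot: [-0.0, 0.608, 0.794, -0.0]
ft_force: [-0.9, -1.2, 2.4]
gripper_width: 0.581
```

drive_tool(rows=[0,0,0,0,0,0,0.042,0,0,0,0,0,0,0.042,0,0,0,0,0,0,0.042,0,0,-0.002,0,0,0,0.042,0,0,-0.006,0,0,0,0.042,0,0,-0.012,0,0,0,0.042,0,0,-0.018,0,0,0,0.042,0,0,-0.02,0,0,0,0.042])

```text
time: 13.9
tool_pos: [0.665, -0.0702, 0.1088]
eef_rot: [0.001, 0.608, 0.794, 0.0]
ft_force: [0.7, -0.0, -2.8]
gripper_width: 0.583
```

```bash
python3 -c "
from h import *
to(.6,.1599,.206)
save(robot.grab_frame('scene'),'pics/s5.png')"
```

```text
t 13.9 pos [ 0.665  -0.0702  0.1088] w 0.0536 F [ 0.7 -0.  -2.8]
shift [ 0.2391 -0.0028 -0.0974] turn [ 0.0016  0.0009 -0.0022]
```

View pics/s5.png

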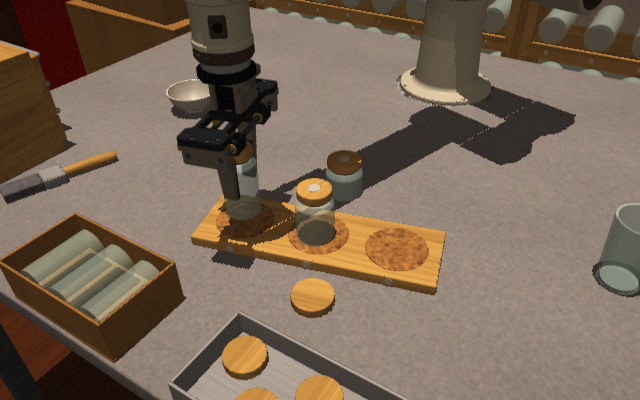

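The tall jar is held upright and off the board at (242,180), the squat jar is parked at (345,175), and the middle jar hasn't moved. Now I'll lift it and carry it over the middle jar.

drive_tool(rows=[0,0,-0.008,0,0,0,0.042,0,0,-0.024,0,0,0,0.042,0,0,-0.044,0,0,0,0.042,0,0,-0.064,0,0,0,0.042,0,0,-0.082,0,0,0,0.042,0,0,-0.095,0,0,0,0.042,0.004,0,-0.1,0,0,0,0.042,0.015,0,-0.1,0,0,0,0.042])

```text
time: 14.75
tool_pos: [0.6608, -0.056, 0.2087]
eef_rot: [0.001, 0.609, 0.793, 0.0]
ft_force: [0.5, 0.2, -4.2]
gripper_width: 0.583
```

drive_tool(rows=[0.018,0,0,0,0,0,0.042,0.04,0,0,0,0,0,0.042,0.064,-0.001,0,0,0,0,0.042,0.088,-0.001,0,0,0,0,0.042,0.112,-0.002,0,0,0,0,0.042,0.136,-0.002,0,0,0,0,0.042,0.16,-0.003,0,0,0,0,0.042,0.182,-0.003,0,0,0,0,0.042])

```text
time: 15.55
tool_pos: [0.6082, 0.1219, 0.2061]
eef_rot: [-0.001, 0.608, 0.794, -0.001]
ft_force: [-0.1, 0.1, -3.9]
gripper_width: 0.583
```

drive_tool(rows=[0.018,0,0,0,0,0,0.042,0.03,0,0,0,0,0,0.042,0.038,0,0,0,0,0,0.042,0.042,0,0,0,0,0,0.042,0.042,0,0.003,0,0,0,0.042,0.042,0,0.012,0,0,0,0.042,0.042,0,0.028,0,0,0,0.042,0.042,0,0.045,0,0,0,0.042])

```text
time: 16.35
tool_pos: [0.5993, 0.1592, 0.161]
eef_rot: [-0.0, 0.609, 0.793, -0.0]
ft_force: [-0.2, 0.2, -4.2]
gripper_width: 0.581
```

```bash
python3 -c "
from h import *
to(.6,.1599,.0895)
save(robot.grab_frame('scene'),'pics/s6.png')"
```

```text
t 16.35 pos [0.5993 0.1592 0.161 ] w 0.0534 F [-0.2  0.2 -4.2]
shift [0.0005 0.0009 0.0715] turn [-0.0004  0.     -0.0032]
```

View pics/s6.png

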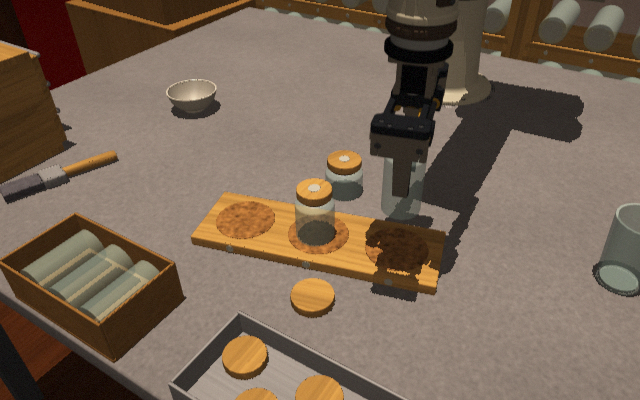

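```bash
python3 -c "
from h import *
c=robot.camera_info('scene');print(proj(c,(.5993,.1592,.0913)),proj(c,(.5993+.027*.84,.1592+.027*.54,.0913)))
a=cv2.imread('pics/s6.png')[120:280,340:460];cv2.imwrite('pics/s6z.png',cv2.resize(a,None,fx=3.7,fy=3.7))"
```

```text
(np.float64(399.73365446853666), np.float64(207.82854629591552)) (np.float64(402.39441254732503), np.float64(220.3354848162981))
```

View pics/s6z.png

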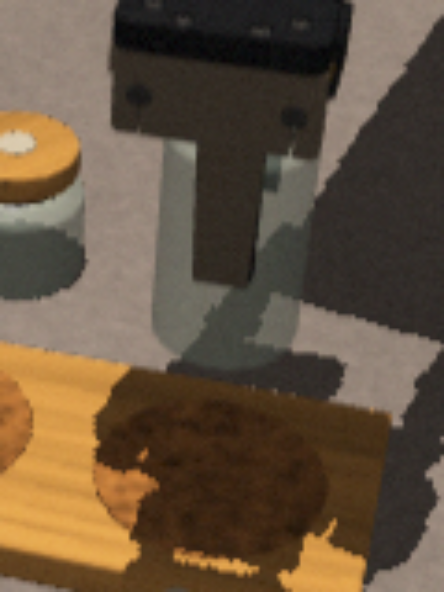

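The jar's bottom edge is at (403,220), against a predicted (402,220), so it hasn't slipped. Lowering.

drive_tool(rows=[0.001,0.001,0.014,0,0,0,0.042,0.001,0.001,0.028,0,0,0,0.042,0.001,0.001,0.042,0,0,0,0.042,0.001,0.001,0.054,0,0,0,0.042,0.001,0.001,0.062,0,0,0,0.042,0.001,0.001,0.067,0,0,0,0.042,0.001,0.001,0.069,0,0,0,0.042,0.001,0.001,0.07,0,0,0,0.042])

```text
time: 17.2
tool_pos: [0.6004, 0.1611, 0.0929]
eef_rot: [0.0, 0.608, 0.794, 0.0]
ft_force: [0.8, 0.1, -4.1]
gripper_width: 0.584
```

drive_tool(rows=[0,0,0.0005,0,0,0,0.042,0,0,0.001,0,0,0,0.042,0,0,0.0015,0,0,0,0.042,0,0,0.0015,0,0,0,0.042,0,0,0.0015,0,0,0,0.042,0,0,0.0015,0,0,0,0.042,0,0,0.0015,0,0,0,0.042,0,0,0.0015,0,0,0,0.042])

```text
time: 18.0
tool_pos: [0.6001, 0.1611, 0.0911]
eef_rot: [-0.0, 0.608, 0.794, 0.0]
ft_force: [0.4, 0.2, -3.1]
gripper_width: 0.581
```

drive_tool(rows=[0,0,0.0005,0,0,0,0.042,0,0,0.001,0,0,0,0.042,0,0,0.0015,0,0,0,0.042,0,0,0.002,0,0,0,0.042,0,0,0.002,0,0,0,0.042,0,0,0.002,0,0,0,0.042,0,0,0.002,0,0,0,0.042,0,0,0.002,0,0,0,0.042])

```text
time: 18.8
tool_pos: [0.6001, 0.1611, 0.0891]
eef_rot: [0.0, 0.608, 0.794, 0.0]
ft_force: [-0.7, -1.0, -3.0]
gripper_width: 0.585
```

drive_tool(rows=[0,0,0.0005,0,0,0,0.042,0,0,0.001,0,0,0,0.042,0,0,0.0015,0,0,0,0.042,0,0,0.0015,0,0,0,0.042,0,0,0.0015,0,0,0,0.042,0,0,0.0015,0,0,0,0.042,0,0,0.0015,0,0,0,0.042,0,0,0.0015,0,0,0,0.042])

```text
time: 19.6
tool_pos: [0.6, 0.1611, 0.0877]
eef_rot: [-0.0, 0.608, 0.794, -0.0]
ft_force: [-0.7, 0.0, -1.4]
gripper_width: 0.581
```

drive_tool(rows=[0,0,0.0003,0,0,0,0.042,0,0,0.0006,0,0,0,0.042,0,0,0.0008,0,0,0,0.042,0,0,0.0008,0,0,0,0.042,0,0,0.0008,0,0,0,0.042,0,0,0.0008,0,0,0,0.042,0,0,0.0008,0,0,0,0.042,0,0,0.0008,0,0,0,0.042])

```text
time: 20.4
tool_pos: [0.6001, 0.1611, 0.0877]
eef_rot: [0.0, 0.608, 0.794, -0.0]
ft_force: [-5.0, -0.5, 5.3]
gripper_width: 0.585
```

Contact, at the same height as at the grasp. Releasing.

drive_tool(rows=[0,0,0,0,0,0,0.053,0,0,0,0,0,0,0.056,0,0,0,0,0,0,0.061,0,0,0,0,0,0,0.068,0,0,0,0,0,0,0.076,0,0,0,0,0,0,0.084,0,0,0,0,0,0,0.0919,0,0,0,0,0,0,0.0919])

```text
time: 21.2
tool_pos: [0.6001, 0.161, 0.0868]
eef_rot: [-0.0, 0.608, 0.794, 0.0]
ft_force: [0.0, -0.2, 1.5]
gripper_width: 0.999
```

drive_tool(rows=[0,0,-0.008,0,0,0,0.0919,0,0,-0.024,0,0,0,0.0919,0,0,-0.044,0,0,0,0.0919,0,0,-0.068,0,0,0,0.0919,0,0,-0.09,0,0,0,0.0919,0,0,-0.105,0,0,0,0.0919,0,0,-0.114,0,0,0,0.0919,0,0,-0.114,0,0,0,0.0919])

```text
time: 22.0
tool_pos: [0.6008, 0.1611, 0.2026]
eef_rot: [0.001, 0.608, 0.794, 0.001]
ft_force: [-0.8, 0.3, 0.4]
gripper_width: 1.0
```

```bash
cat >> h.py <<'E'
def dots(im,box,vmin=185):
    hsv=cv2.cvtColor(im,cv2.COLOR_RGB2HSV);x0,y0,x1,y1=box
    m=((hsv[...,1]<60)&(hsv[...,2]>vmin)).astype(np.uint8)
    k=np.zeros_like(m);k[y0:y1,x0:x1]=m[y0:y1,x0:x1]
    n,_,st,ce=cv2.connectedComponentsWithStats(k)
    return [(st[i,4],ce[i]) for i in range(1,n) if st[i,4]>20]
E
python3 -c "
from h import *
to(.4963,.0078,.2)
i=robot.grab_frame('scene');save(i,'pics/s7.png')
c=robot.camera_info('scene')
for a,p in dots(i,(190,130,450,290)): print(a,p,[ray(c,*p,z)[:2].round(4) for z in (.066,.104,.130)])
"
```

```text
t 22.0 pos [0.6008 0.1611 0.2026] w 0.092 F [-0.8  0.3  0.4]
shift [-0.1209 -0.1408  0.0023] turn [ 0.0028  0.0006 -0.0022]
32 [344.03125 158.40625] [array([0.4964, 0.0113]), array([0.5478, 0.0405]), array([0.583 , 0.0604])]
56 [313.48214286 187.58928571] [array([0.5922, 0.0127]), array([0.6358, 0.0417]), array([0.6656, 0.0616])]
```

View pics/s7.png

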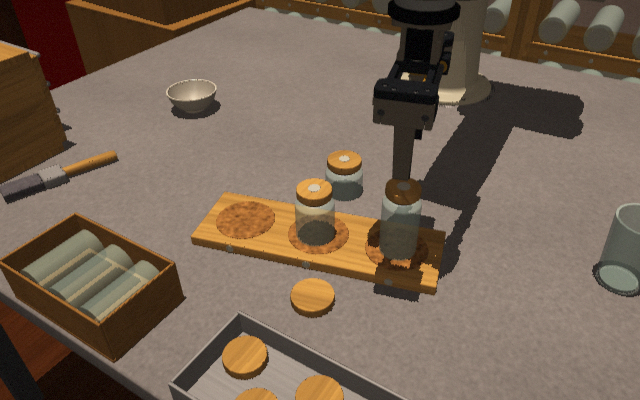

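The tall jar stands upright on the +y spot at (402,220), and the middle jar hasn't moved. The squat jar measures (0.496, 0.011), so I'll go and fetch it.

drive_tool(rows=[-0.01,-0.012,0,0,0,0,0.0919,-0.03,-0.036,0,0,0,0,0.0919,-0.055,-0.066,0,0,0,0,0.0919,-0.08,-0.096,0,0,0,0,0.0919,-0.1,-0.12,0,0,0,0,0.0919,-0.113,-0.135,0,0,0,0,0.0919,-0.118,-0.141,0,0,0,0,0.0919,-0.118,-0.141,0,0,0,0,0.0919])

```text
time: 22.85
tool_pos: [0.494, 0.0102, 0.2]
eef_rot: [-0.001, 0.609, 0.793, -0.0]
ft_force: [-0.0, 1.2, -0.5]
gripper_width: 1.002
```

```bash
python3 -c "
from h import *
to(.4964,.0102,.0365)"
```

```text
t 22.85 pos [0.494  0.0102 0.2   ] w 0.0922 F [-0.   1.2 -0.5]
shift [-0.0007  0.0026  0.1635] turn [-0.0012 -0.0008 -0.0036]
```

drive_tool(rows=[0,0.001,0.015,0,0,0,0.0919,0,0.002,0.04,0,0,0,0.0919,0,0.002,0.07,0,0,0,0.0919,0,0.002,0.1,0,0,0,0.0919,0,0.002,0.125,0,0,0,0.0919,0,0.002,0.148,0,0,0,0.0919,0,0.002,0.16,0,0,0,0.0919,0,0.002,0.163,0,0,0,0.0919])

```text
time: 23.65
tool_pos: [0.4956, 0.0119, 0.0362]
eef_rot: [-0.001, 0.608, 0.794, -0.001]
ft_force: [0.4, -1.3, -0.1]
gripper_width: 1.0
```

drive_tool(rows=[0,0,0,0,0,0,0.08,0,0,0,0,0,0,0.075,0,0,0,0,0,0,0.07,0,0,0,0,0,0,0.066,0,0,0,0,0,0,0.063,0,0,0,0,0,0,0.06,0,0,0,0,0,0,0.055,0,0,0,0,0,0,0.05], newtons=25)

```text
time: 24.45
tool_pos: [0.4963, 0.0107, 0.0384]
eef_rot: [-0.0, 0.608, 0.794, -0.0]
ft_force: [-3.4, -1.2, 4.8]
gripper_width: 0.692
```

drive_tool(rows=[0,0,0,0,0,0,0.05,0,0,0,0,0,0,0.05,0,0,0,0,0,0,0.05,0,0,0,0,0,0,0.05,0,0,-0.004,0,0,0,0.05,0,0,-0.01,0,0,0,0.05,0,0,-0.017,0,0,0,0.05,0,0,-0.02,0,0,0,0.05])

```text
time: 25.25
tool_pos: [0.4971, 0.0109, 0.0588]
eef_rot: [0.001, 0.608, 0.794, 0.0]
ft_force: [0.8, 0.4, -2.7]
gripper_width: 0.687
```

```bash
python3 -c "
from h import *
to(.663,-.0717,.15)
save(robot.grab_frame('scene'),'pics/s8.png')"
```

```text
t 25.25 pos [0.4971 0.0109 0.0588] w 0.0632 F [ 0.8  0.4 -2.7]
shift [-0.123   0.1389 -0.0909] turn [ 0.0014  0.0006 -0.0023]
```

View pics/s8.png

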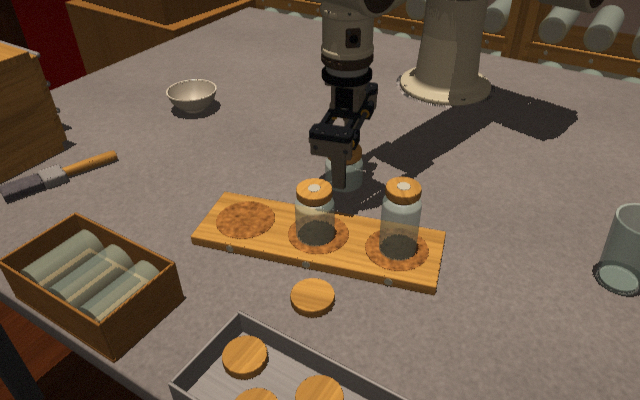

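The squat jar is held upright at (345,170). Tall jar's dot is at (403,187), upright on its spot.

drive_tool(rows=[0,0,-0.008,0,0,0,0.05,0,0,-0.022,0,0,0,0.05,0,0,-0.042,0,0,0,0.05,0,0,-0.062,0,0,0,0.05,0,0,-0.08,0,0,0,0.05,-0.004,0.004,-0.09,0,0,0,0.05,-0.014,0.016,-0.091,0,0,0,0.05,-0.028,0.032,-0.091,0,0,0,0.05])

```text
time: 26.1
tool_pos: [0.5353, -0.0078, 0.1498]
eef_rot: [0.0, 0.608, 0.794, 0.0]
ft_force: [0.6, 0.2, -3.2]
gripper_width: 0.692
```

drive_tool(rows=[-0.016,0.018,0,0,0,0,0.05,-0.032,0.036,0,0,0,0,0.05,-0.048,0.054,0,0,0,0,0.05,-0.064,0.072,0,0,0,0,0.05,-0.078,0.088,0,0,0,0,0.05,-0.088,0.1,0,0,0,0,0.05,-0.094,0.106,0,0,0,0,0.05,-0.095,0.107,0,0,0,0,0.05])

```text
time: 26.9
tool_pos: [0.6631, -0.0723, 0.1486]
eef_rot: [-0.0, 0.608, 0.794, -0.0]
ft_force: [0.6, -0.1, -2.2]
gripper_width: 0.689
```

```bash
python3 -c "
from h import *
to(.663,-.0717,.0585)"
```

```text
t 26.9 pos [ 0.6631 -0.0723  0.1486] w 0.0634 F [ 0.6 -0.1 -2.2]
shift [0.0006 0.0001 0.0901] turn [-0.0002 -0.     -0.0028]
```

drive_tool(rows=[0,0,0.01,0,0,0,0.05,0,0,0.026,0,0,0,0.05,0,0,0.044,0,0,0,0.05,0,0,0.06,0,0,0,0.05,0,0,0.074,0,0,0,0.05,0,0,0.083,0,0,0,0.05,0,0,0.088,0,0,0,0.05,0,0,0.089,0,0,0,0.05])

```text
time: 27.7
tool_pos: [0.6625, -0.0716, 0.0592]
eef_rot: [-0.0, 0.608, 0.794, -0.0]
ft_force: [0.6, -0.4, -2.1]
gripper_width: 0.69
```

drive_tool(rows=[0,0,0.0005,0,0,0,0.05,0,0,0.001,0,0,0,0.05,0,0,0.001,0,0,0,0.05,0,0,0.001,0,0,0,0.05,0,0,0.001,0,0,0,0.05,0,0,0.001,0,0,0,0.05,0,0,0.001,0,0,0,0.05,0,0,0.001,0,0,0,0.05])

```text
time: 28.5
tool_pos: [0.6627, -0.0717, 0.0588]
eef_rot: [-0.0, 0.608, 0.794, -0.0]
ft_force: [-0.3, -0.3, -2.3]
gripper_width: 0.687
```

drive_tool(rows=[0,0,0.0005,0,0,0,0.05,0,0,0.001,0,0,0,0.05,0,0,0.0015,0,0,0,0.05,0,0,0.0018,0,0,0,0.05,0,0,0.0018,0,0,0,0.05,0,0,0.0018,0,0,0,0.05,0,0,0.0018,0,0,0,0.05,0,0,0.0018,0,0,0,0.05])

```text
time: 29.3
tool_pos: [0.6627, -0.0717, 0.057]
eef_rot: [-0.0, 0.608, 0.794, 0.0]
ft_force: [0.5, 0.4, -2.4]
gripper_width: 0.691
```

drive_tool(rows=[0,0,0.0003,0,0,0,0.05,0,0,0.0006,0,0,0,0.05,0,0,0.0008,0,0,0,0.05,0,0,0.0008,0,0,0,0.05,0,0,0.0008,0,0,0,0.05,0,0,0.0008,0,0,0,0.05,0,0,0.0008,0,0,0,0.05,0,0,0.0008,0,0,0,0.05])

```text
time: 30.1
tool_pos: [0.6627, -0.0717, 0.0564]
eef_rot: [0.0, 0.608, 0.794, -0.0]
ft_force: [-2.4, -0.2, 2.7]
gripper_width: 0.688
```

Contact at the predicted height. Releasing, retracting up, then backing off towards the robot.

drive_tool(rows=[0,0,0,0,0,0,0.063,0,0,0,0,0,0,0.066,0,0,0,0,0,0,0.07,0,0,0,0,0,0,0.076,0,0,0,0,0,0,0.084,0,0,0,0,0,0,0.0919,0,0,0,0,0,0,0.0919,0,0,0,0,0,0,0.0919])

```text
time: 30.9
tool_pos: [0.6627, -0.0717, 0.0562]
eef_rot: [0.0, 0.608, 0.794, 0.0]
ft_force: [-0.5, -0.4, 0.5]
gripper_width: 0.998
```

drive_tool(rows=[0,0,-0.01,0,0,0,0.0919,0,0,-0.03,0,0,0,0.0919,0,0,-0.06,0,0,0,0.0919,0,0,-0.09,0,0,0,0.0919,0,0,-0.12,0,0,0,0.0919,0,0,-0.15,0,0,0,0.0919,0,0,-0.17,0,0,0,0.0919,0,0,-0.18,0,0,0,0.0919])

```text
time: 31.7
tool_pos: [0.6638, -0.0719, 0.2399]
eef_rot: [0.002, 0.608, 0.794, 0.001]
ft_force: [-0.4, -0.1, -0.0]
gripper_width: 1.001
```

drive_tool(rows=[-0.015,-0.015,0,0,0,0,0.0919,-0.04,-0.04,0,0,0,0,0.0919,-0.065,-0.065,0,0,0,0,0.0919,-0.09,-0.09,0,0,0,0,0.0919,-0.115,-0.115,0,0,0,0,0.0919,-0.14,-0.14,0,0,0,0,0.0919,-0.16,-0.16,0,0,0,0,0.0919,-0.17,-0.17,0,0,0,0,0.0919])

```text
time: 32.5
tool_pos: [0.5413, -0.2817, 0.2358]
eef_rot: [-0.0, 0.609, 0.793, -0.0]
ft_force: [0.1, -1.0, -0.3]
gripper_width: 0.999
```

drive_tool(rows=[-0.02,0,0,0,0,0,0.0919,-0.05,0,0,0,0,0,0.0919,-0.08,0,0,0,0,0,0.0919,-0.1,0,0,0,0,0,0.0919,-0.115,0,0,0,0,0,0.0919,-0.12,0,0,0,0,0,0.0919,-0.12,0,0,0,0,0,0.0919,-0.12,0,0,0,0,0,0.0919])

```text
time: 33.3
tool_pos: [0.5741, -0.3949, 0.236]
eef_rot: [-0.0, 0.608, 0.794, 0.0]
ft_force: [0.2, 0.1, 0.8]
gripper_width: 1.005
```

```bash
python3 -c "
from h import *
print(robot.get_obs()['time'],robot.get_obs()['tool_pos'])
for n,b in(('top',(215,145,415,260)),('scene',(190,130,450,290))):
  i=robot.grab_frame(n);save(i,'pics/end_'+n+'.png');c=robot.camera_info(n)
  for a,p in dots(i,b):
    print(n,a,p.round(1))
    for N,z in(('tall',.130),('mid',.104),('squat',.084)):
      q=ray(c,*p,z)[:2]-C;print('  ',N,(q@bx).round(4),(q@by).round(4))
"
```

```text
33.3 [ 0.57407454 -0.39486608  0.23601523]
top 69 [377.3 183.8]
   tall -0.0085 -0.111
   mid -0.0038 -0.1164
   squat -0.0003 -0.1205
top 75 [315.2 196.8]
   tall -0.0019 -0.0034
   mid 0.003 -0.0041
   squat 0.0068 -0.0047
top 81 [244.3 215.1]
   tall -0.0001 0.1207
   mid 0.0049 0.1252
   squat 0.0088 0.1286
scene 47 [240.3 184.4]
   tall 0.0579 -0.0885
   mid 0.0253 -0.1061
   squat 0.0002 -0.1197
scene 63 [403.2 185.7]
   tall 0.0003 0.1212
   mid -0.0361 0.1172
   squat -0.0641 0.1142
scene 56 [313.5 187.6]
   tall 0.0375 0.008
   mid 0.0035 -0.0034
   squat -0.0226 -0.0121
```

View pics/end_scene.png

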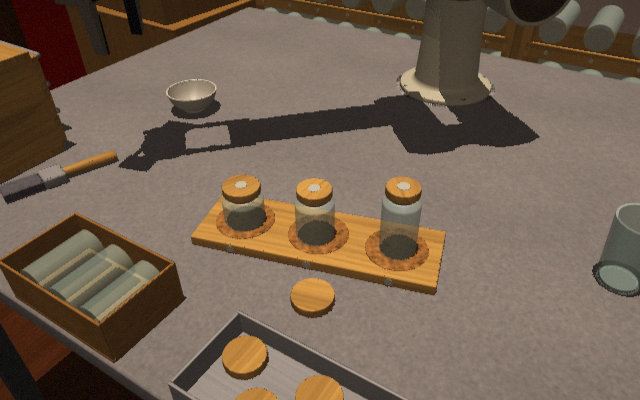

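View pics/end_top.png

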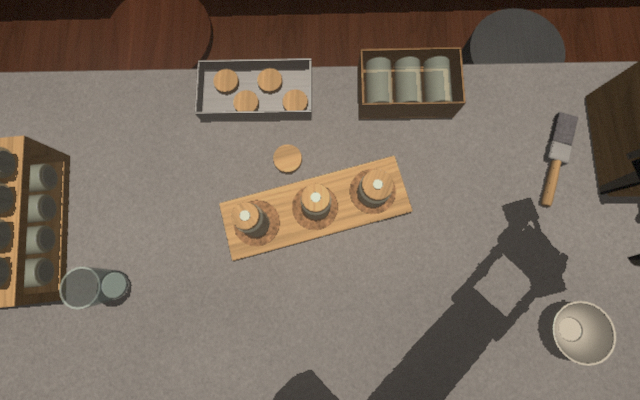

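Both views show the jars swapped and upright: squat dot at (378,184) in the top view, tall dot at (244,215), and the middle dot still at (315,197). The gripper is clear of everything, so I'm handing in.

```bash
python3 -c "
from h import *
print(robot.finish_job())"
```

```text
the job is handed in; nothing more can be done
None
```

The two jars are swapped and the job is handed in, at about 33 s of the 67 s allowed; the hand-in returns no verdict. I parked the squat jar in front of the board, carried the tall jar over the middle jar to the +y spot, then put the squat jar on the -y spot. Each was lowered slowly until the wrist force showed contact, then released.

My last checks, from the top and scene cameras in the board's frame:

| Jar | Across the board (x) | Along the board (y) | Target |
|---|---|---|---|
| Tall | 0 mm | +121 mm | 0, +120 (±15) |
| Squat | 0 mm | -120 mm | 0, -120 (±15) |

- **Upright:** both jars look upright in both views. I judged this by eye and did not measure the tilt.
- **Middle jar:** its lid dot is on the same pixels as at the start, so it did not move.
- **Gripper:** it was clear of everything at hand-in.
- **Disagreements:** no check failed. The two cameras agreed within 1 mm at the end. The tall jar's weight reading rose from 2.8 N to 4.2 N as I carried it, but an image check showed no slip.

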